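Clear the cut carrot off the board into its catch tray

TASK

Pull the catch tray out from under the chopping board to its stop, sweep all seven carrot pieces off the open end of the board into the tray with the bench scraper (touch the food with the scraper only), then put the scraper back down in its slot in the board. Leave the tray out for the packers, and the other things where they stand.

Things in the scene. Friction and masses are not known exactly. Their poses are not given: they have to be found in the camera images.
- prep_board: Fixed wooden chopping board, 216 (x) by 300 (y), flat top 80 above the table. Origin: on the table under its middle; +y points to its open end, the way the catch tray pulls out; x runs across. A rail 16 high runs along each long side (inner faces at x = -88 and +88); a rail 10 high closes the back (its front face at y = -138); the +y end has a plain edge at y = +150.
- board_edge (a point): Middle of the board's open edge at board height (y = +150); pieces pushed over it fall into the tray when the tray is out.
- slot_mouth (a point): Centre of the mouth of the scraper slot in the board top, near the back (y = -125): 168 (x) by 10 (y) with a 3 mm chamfer, its floor 62 below the board top. From the slot to the nearest carrot about 55 mm of board (y = -120 to -67) is bare at the start.
- catch_tray (a joint): How far the steel catch tray has been pulled out from under the board, m: 0 shut, 0.115 at its stop; about 2 N of friction, it stays where it is left. It begins shut or up to 15 mm out.
- tray_handle (a point): Middle of the tray's pull handle: a level round bar 10 thick and 100 long along the board's x, 46 above the table, its near side 39 clear of the tray's upright front plate (top 60 above the table), so it can be pinched or hooked from above. Its axes are the board's.
- tray_floor (a point): Centre of the tray's inner floor, 13 above the table; it moves with the tray. Inner room 184 (x) by 144 (y), walls 43 high. With the tray at its stop, the inner room shows for about 110 past the board's edge; the rest stays below the board.
- scraper_handle (a point): Centre of the bench scraper's black handle (130 long along x, 24 thick along y, 28 high; z up from blade to handle). The steel blade, 160 wide and 3 thick, reaches 102 below this point; 200 g in all, balanced at mid-length. At the start it stands in the slot, handle up, this point 120 above the table; it may lean a few degrees. Same either way round.
- scraper: The same scraper: origin at the middle of the blade's lower edge, axes as for scraper_handle.
- sauce_pot_mid (a point): Bystander: small steel sauce pot with green herbs, 70 across, 36 high; its centre.
- lid_boards_mid (a point): Bystander: oval stack of silvery lid boards with a brown band, 147x112x39; its centre.
- lidded_meal_mid (a point): Bystander: oval foil tray with a loose lid board, 163x128x56; its centre.
- carrot_0: Thick-cut orange carrot piece, coin 32 across, 19 thick, about 12 g, lying on a cut face on the board at the start; origin at the middle of that underside.
- carrot_1: Thick-cut orange carrot piece, coin 29 across, 20 thick, about 12 g, lying on a cut face on the board at the start; origin at the middle of that underside.
- carrot_2: Thick-cut orange carrot piece, coin 30 across, 17 thick, about 12 g, lying on a cut face on the board at the start; origin at the middle of that underside.
- carrot_3: Thick-cut orange carrot piece, coin 33 across, 18 thick, about 12 g, lying on a cut face on the board at the start; origin at the middle of that underside.
- carrot_4: Thick-cut orange carrot piece, half-moon 35 x 17, 20 thick, about 12 g, lying on a cut face on the board at the start; origin at the middle of that underside.
- carrot_5: Thick-cut orange carrot piece, half-moon 34 x 17, 22 thick, about 12 g, lying on a cut face on the board at the start; origin at the middle of that underside.
- carrot_6: Thick-cut orange carrot piece, half-moon 35 x 17, 18 thick, about 12 g, lying on a cut face on the board at the start; origin at the middle of that underside.

How it is judged (in metres and radians):
On the way, in this order (a step that is already met when the one before it is completed fails the run):
1. the tray is pulled out to its stop (over 105 mm) (value of joint catch_tray above 0.105 m), for 0.2 s.
2. the scraper is lifted out of its slot (z of scraper_handle in the frame of prep_board above 0.165 m), for 0.1 s.
3. all seven pieces are in the tray (x of carrot_0 in the frame of tray_floor between -0.093 and 0.093 m and y of carrot_0 in the frame of tray_floor between -0.073 and 0.073 m and z of carrot_0 in the frame of tray_floor between -0.006 and 0.05 m and x of carrot_1 in the frame of tray_floor between -0.093 and 0.093 m and y of carrot_1 in the frame of tray_floor between -0.073 and 0.073 m and z of carrot_1 in the frame of tray_floor between -0.006 and 0.05 m and x of carrot_2 in the frame of tray_floor between -0.093 and 0.093 m and y of carrot_2 in the frame of tray_floor between -0.073 and 0.073 m and z of carrot_2 in the frame of tray_floor between -0.006 and 0.05 m and x of carrot_3 in the frame of tray_floor between -0.093 and 0.093 m and y of carrot_3 in the frame of tray_floor between -0.073 and 0.073 m and z of carrot_3 in the frame of tray_floor between -0.006 and 0.05 m and x of carrot_4 in the frame of tray_floor between -0.093 and 0.093 m and y of carrot_4 in the frame of tray_floor between -0.073 and 0.073 m and z of carrot_4 in the frame of tray_floor between -0.006 and 0.05 m and x of carrot_5 in the frame of tray_floor between -0.093 and 0.093 m and y of carrot_5 in the frame of tray_floor between -0.073 and 0.073 m and z of carrot_5 in the frame of tray_floor between -0.006 and 0.05 m and x of carrot_6 in the frame of tray_floor between -0.093 and 0.093 m and y of carrot_6 in the frame of tray_floor between -0.073 and 0.073 m and z of carrot_6 in the frame of tray_floor between -0.006 and 0.05 m), for 0.2 s.
At the end, for the whole second after the job is handed in: Tray out over 105 of 115 mm; all seven pieces inside its inner room, under 50 mm above its floor; scraper in its slot: handle centre within 20 mm of the slot from above and under 127 mm over the table (seated: 120), leaning under 0.15 rad; pieces and scraper at rest (all of step 3 and value of joint catch_tray above 0.105 m and z of scraper_handle in the frame of prep_board below 0.127 m and horizontal distance between scraper_handle and slot_mouth below 0.02 m and angle between scraper_handle's own z axis and vertical below 0.15 rad and linear speed of scraper below 0.02 m/s and linear speed of each of carrot_0, carrot_1, carrot_2, carrot_3, carrot_4, carrot_5, carrot_6 below 0.05 m/s); the robot touches nothing.
It fails at once if a carrot piece is touched by the robot itself instead of the scraper (contact force between any of the fingers, the arm and carrot_0 above 0.3 N or contact force between any of the fingers, the arm and carrot_1 above 0.3 N or contact force between any of the fingers, the arm and carrot_2 above 0.3 N or contact force between any of the fingers, the arm and carrot_3 above 0.3 N or contact force between any of the fingers, the arm and carrot_4 above 0.3 N or contact force between any of the fingers, the arm and carrot_5 above 0.3 N or contact force between any of the fingers, the arm and carrot_6 above 0.3 N).
It fails at once if a bystander (sauce pot, meal tray or lid stack) is shifted by more than 30 mm (distance of any of sauce_pot_mid, lidded_meal_mid, lid_boards_mid from where it was at the start of the episode above 0.03 m).
It also fails if it takes over 58 s, if anything falls off the work surface, if the arm or the gripper's body presses on something with over 40 N, if the wrist force passes 120 N, or if a joint passes its speed limit or range.

ROBOT

A 6-joint arm with a two-finger parallel gripper is mounted at the origin on the work surface; the furniture and walls round the work are solid. World frame = base frame: x ahead of the robot, y to its left, z up, the work surface at z = 0. Lengths are in m, angles in degrees, forces in N, time in s.
With the tool pointing down it reaches from about 0.35 to 0.875 m from the base axis. Payload 4.2 kg.
Tool frame: the origin (TCP) lies midway between the tips of the shut fingers; the grasp point (between the pads) lies 19 mm behind it; z points along the fingers, y is the direction in which the jaws open and shut (so a half turn about z gives the same grasp; the last joint's range is limited). The gripper opens to 87 mm and grips with 3 to 60 N. Pads are 19 mm wide; open, the fingers measure 117 mm over their backs; the gripper's body (75 mm by 190 mm) begins 51 mm behind the grasp point.
Start: joints at [78.129, 22.042, 0.453, 0, -68.411, -14.817], TCP at [0.281, 0.558, 0.223] pointing down, gripper open.
Joint ranges: [-179.83, 179.83], [-69.29, 118.12], [-61.27, 80.66], [-181.25, 117.63], [-171.15, -9.14], [-177.46, 177.46]. Speed limits (degrees/s): [159.86, 159.86, 180, 180, 180, 180].

INTERFACE

Orientations are given as a 3x3 rotation matrix whose columns are the frame's x, y, z axes.
In Python, from station import r gives the robot as it stands.
- The arm moves only by the tool carry_out, never from a script. Its argument "steps" is a list of rows, each a list of 2 entries, a list of its own where there are three numbers: the shift along the tool's x, y, z in cm, then the turn about the tool's z in degrees. In form: [[[x, y, z], twist], ...]. A call has 1 to 20 rows; each row is the pose to reach, as a shift and turn from the pose measured when the call began, along the tool's axes at that moment; what a row does not reach only later rows make up. A row lasts 1/10 s, in which the tool goes at most 50 mm and 8.59 degrees, less where a joint would pass 70% of its speed; a pose out of reach is approached as far as the arm can. A call with a gripper value outside its range is refused whole. "gripper" is the gripper's target within -1 to 1 (fully open at 1, half-way at 0, shut at -1), set as the call begins (left out, the last holds). The fingers move at their own pace and stop on an object; the grip force is fixed at half the most. Time passes only in rows, so rows that repeat a pose let the fingers close. It gives the time, the measured TCP pose, the force and the opening at its end, in the units of the state.
- r.sense(): the state, without advancing time (a new reading comes with each control period).
- r.capture(name): name is "scene" or "top" or "wrist"; returns the picture (400x640x3 uint8, red, green, blue); there is no depth.
- r.calibration(name): a dict with "camera_matrix" (3x3 intrinsics, pixels), "world_from_camera" (4x4, takes a point from camera to world coordinates). Camera axes: x right, y up, looking along -z (the intrinsics and any distortion apply to the point x, -y, -z); pixel columns grow to the right and rows downward; lengths in m; the calibration is good to about 2 mm. The wrist camera is an equidistant fisheye: a pixel r from the principal point sees the ray r / f radians off the axis. A picture is of the moment at which its call begins: read the wrist's pose just before it. calibration takes no time and is no camera call; for the wrist camera it gives the pose at the moment of the call.
- r.finish_job(): hands the job in, once; it reports no verdict.
Trained networks look in the newest picture that a camera, given by its name, has taken for a name from the list of things; names that differ only in an ending like _2 or _b are one class to them, and where a whole thing is asked for, a point or a joint stands for the part that bears it (a point fixed in the world has none). Each returns a list of dicts, best first, with "confidence" (0 to 1); they miss things now and then, are a little off and sometimes report something else, mostly with a low value. They report only what shows in the picture. A call takes as long as a camera call.
- r.cut_out(camera, target): "pixels" (400x640 bool, what is visible of it).
- r.place_of(camera, target): "centre" ([x, y, z] in m, in world coordinates, good to about 4 mm: a listed point, or the origin of a listed thing).
The state is a dict: "time_s": time; "joints": joint angles; "joint_velocities": joint speeds; "effort": joint torques, N m; "tcp_pos": TCP position; "ee_rot": TCP orientation; "wrist_force": force on the tool from outside, world axes, zero at the start; "moment": the same for the moment, N m; "gripper_width": opening from 0.0 (shut) to 1.0 (fully open).
Only numpy, scipy, OpenCV 4.12 (cv2) and the standard library are available. Lean on these libraries where they do the work, as an engineer would, in place of code of your own. Each camera call takes 0.05 s, during which the arm holds its last target. There are 200 camera calls.

## Working session

There is one attempt and no reset: what is moved stays moved. The work goes in short steps, Python scripts to look and compute and a tool call to move; the robot and the scene stay as the last step left them, time stands still between calls to the robot, and variables do not carry over. Pictures are saved under pics/ and viewed, about 8 in all and at most 12, crops included, and the job is handed in when it is done.

Besides the shell and the picture viewer there is one more tool, called after "Request:" as name(argument=value, ...) on one line, values as JSON. carry_out: Moves the arm, as the interface text tells. Its arguments: {"type":"object","properties":{"steps":{"type":"array","items":{"type":"array"}},"gripper":{"type":"number"}},"required":["steps"]}

```bash
mkdir -p pics; ls
python3 - <<'E'
from station import r
import cv2,numpy as np
s=r.sense();print(s)
for c in("scene","top"):
    im=r.capture(c);cv2.imwrite(f"pics/{c}0.png",im[:,:,::-1])
    for t in ["prep_board","board_edge","slot_mouth","tray_handle","tray_floor","scraper_handle","sauce_pot_mid","lid_boards_mid","lidded_meal_mid","carrot_0"]:
        try:
            print(c,t,[(np.round(d["centre"],3).tolist(),round(d["confidence"],2)) for d in r.place_of(c,t)[:8]])
        except Exception as e: print(c,t,e)
print(r.sense()["time_s"])
E
```

```text
pics
{'time_s': 0.0, 'joints': array([ 7.81280205e+01,  2.20892440e+01,  3.81239059e-01, -2.89175215e-02,
       -6.84126177e+01, -1.48174961e+01]), 'joint_velocities': array([-0.038048  , -0.00449932, -0.01985153, -0.00892929,  0.00077707,
       -0.04307297]), 'effort': array([-4.54684932e-04, -3.90662313e+01,  1.87399864e+01,  4.21949565e+00,
        1.09090933e-02, -2.03216446e-04]), 'tcp_pos': array([0.28042572, 0.55788471, 0.22148576]), 'ee_rot': array([[ 8.93370303e-01, -4.49320270e-01, -8.92362928e-04],
       [-4.49321148e-01, -8.93368149e-01, -1.96363683e-03],
       [ 8.50932157e-05,  2.15521237e-03, -9.99997674e-01]]), 'wrist_force': array([-1.2350594 , -0.15871795, -0.1390729 ]), 'moment': array([-0.025169  , -0.02263551, -0.08950837]), 'gripper_width': 1.002539593477037}
scene prep_board [([0.533, 0.025, -0.001], 0.81)]
scene board_edge [([0.517, 0.176, 0.083], 0.92)]
scene slot_mouth [([0.548, -0.099, 0.083], 0.84)]
scene tray_handle [([0.51, 0.232, 0.051], 0.83)]
scene tray_floor [([0.528, 0.108, 0.014], 0.92)]
scene scraper_handle [([0.549, -0.093, 0.119], 0.69)]
sce
[... 552 characters left out ...]
board [([0.536, 0.025, -0.002], 0.65)]
top board_edge [([0.523, 0.176, 0.082], 0.74), ([0.57, -0.01, 0.078], 0.7)]
top slot_mouth [([0.497, 0.075, 0.079], 0.74)]
top tray_handle [([0.512, 0.229, 0.042], 0.97)]
top tray_floor []
top scraper_handle [([0.55, -0.102, 0.115], 0.96)]
top sauce_pot_mid [([0.309, -0.235, 0.018], 0.73)]
top lid_boards_mid [([0.63, -0.279, 0.019], 0.57)]
top lidded_meal_mid [([0.267, 0.254, 0.027], 0.66), ([0.497, 0.023, 0.082], 0.41)]
top carrot_0 [([0.517, 0.123, 0.082], 0.63), ([0.494, 0.024, 0.081], 0.59), ([0.566, 0.045, 0.082], 0.52), ([0.498, 0.074, 0.082], 0.48), ([0.568, -0.011, 0.078], 0.46), ([0.512, -0.024, 0.077], 0.45), ([0.31, -0.235, 0.019], 0.19)]
1.1
```

View pics/top0.png

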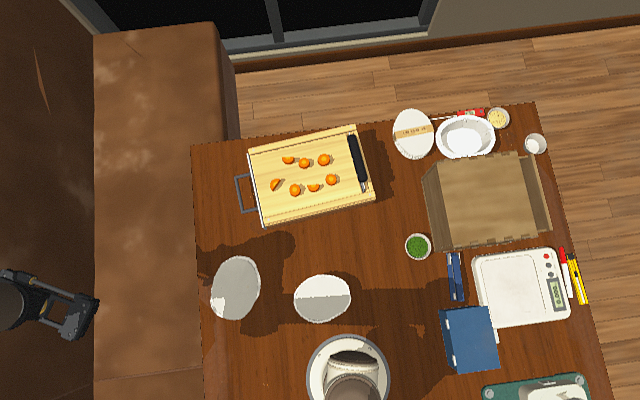

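View pics/scene0.png

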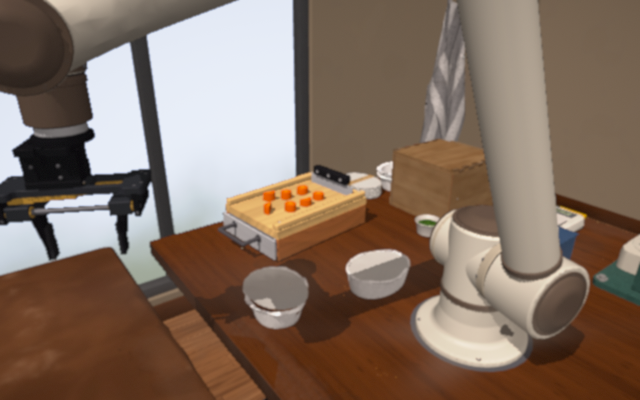

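Run:
```python
from station import r
import cv2,numpy as np
# board direction from handle cutouts / scraper in top view: minAreaRect of each mask on its plane
K={c:r.calibration(c) for c in("scene","top")}
def back(c,uv,z):
    M=np.array(K[c]["camera_matrix"]);T=np.array(K[c]["world_from_camera"])
    d=np.linalg.inv(M)@np.c_[uv,np.ones(len(uv))].T; d=T[:3,:3]@(d*np.array([[1],[-1],[-1]]))
    o=T[:3,3:]; return (o+d*(z-o[2])/d[2]).T
for c,t,z in(("top","prep_board",.09),("top","scraper_handle",.134),("top","tray_handle",.05)):
    m=r.cut_out(c,t)
    if not m: continue
    v,u=np.nonzero(m[0]["pixels"]);p=back(c,np.c_[u,v],z)
    print(t,m[0]["confidence"],len(u),cv2.minAreaRect((p[:,:2]*1000).astype(np.float32)))
print(np.round(K["top"]["world_from_camera"],3).tolist())
```

```text
prep_board 0.86 8314 ((526.6932373046875, 52.138214111328125), (229.9450225830078, 351.3172607421875), 6.834540843963623)
scraper_handle 0.87 484 ((538.1326904296875, -97.3454360961914), (150.66226196289062, 25.138153076171875), 6.2408976554870605)
tray_handle 0.88 540 ((515.3786010742188, 207.67041015625), (218.92056274414062, 60.20907974243164), 6.978625774383545)
[[-0.132, 0.968, -0.213, 0.25], [-0.991, -0.129, 0.027, 0.01], [-0.002, 0.215, 0.977, 1.075], [0.0, 0.0, 0.0, 1.0]]
```

The top view shows the board at about (310,175), with its open end to the left, the handle at (245,193) and the scraper at (357,160). All seven carrots are on the board. Board yaw is about 6.5°, and the detections agree with the picture. I'm moving above the tray handle now.

Request:
carry_out(steps=[[[4,2.1,0],-4],[[8,4.3,0.5],-8],[[12,6.4,2],-12],[[16,8.6,3.5],-16],[[20,10.7,5],-20],[[24,12.9,6.5],-24],[[28,15,8],-28],[[32,17.2,10],-32],[[35.3,18.9,11],-33.2],[[35.3,18.9,11.5],-33.2],[[35.3,18.9,11.5],-33.2]], gripper=-0.25)

```text
time_s: 2.35
tcp_pos: [0.5112, 0.2299, 0.1067]
ee_rot: [[0.994, 0.111, -0.001], [0.111, -0.994, -0.001], [-0.002, 0.001, -1.0]]
wrist_force: [-0.7, 0.4, -0.6]
gripper_width: 0.376
```

```bash
cat > h.py <<'E'
from station import r
import cv2,numpy as np
def look(c,ts,png=None):
    s=r.sense();im=r.capture(c)
    if png: cv2.imwrite(f"pics/{png}.png",im[:,:,::-1])
    for t in ts: print(c,t,[(np.round(d["centre"],3).tolist(),round(d["confidence"],2)) for d in r.place_of(c,t)[:8]])
    return s
def st():
    s=r.sense();print(s["time_s"],np.round(s["tcp_pos"],4),np.round(s["ee_rot"],3).tolist(),np.round(s["wrist_force"],1),s["gripper_width"]);return s
def to(x,y,z,yaw=None):
    s=r.sense();R=s["ee_rot"];print("shift cm",np.round(R.T@(np.array([x,y,z])-s["tcp_pos"])*100,2))
    if yaw is not None: print("twist",-(yaw-np.degrees(np.arctan2(R[1,0],R[0,0]))))
E
python3 - <<'E'
from h import *
st();look("wrist",["tray_handle","board_edge","slot_mouth","scraper_handle"],"w1");look("top",["tray_handle"])
to(.511,.23,.034,6.5)
E
```

```text
2.35 [0.5112 0.2299 0.1067] [[0.994, 0.111, -0.001], [0.111, -0.994, -0.001], [-0.002, 0.001, -1.0]] [-0.7  0.4 -0.6] 0.37638924253392353
wrist tray_handle [([0.516, 0.23, 0.046], 0.94), ([0.519, 0.126, 0.08], 0.74), ([0.565, 0.047, 0.077], 0.39)]
wrist board_edge [([0.52, 0.178, 0.077], 0.74)]
wrist slot_mouth [([0.552, -0.096, 0.08], 0.98)]
wrist scraper_handle []
top tray_handle [([0.515, 0.23, 0.042], 0.82), ([0.582, 0.088, 0.077], 0.64)]
shift cm [-0.03  0.21  7.41]
twist 0.10513828000107583
```

View pics/w1.png

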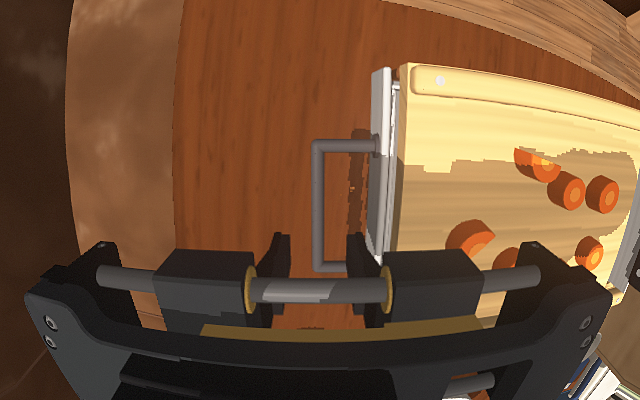

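The wrist view shows the handle bar (column 318, rows 145–268) centred between the fingers at columns 280 and 355. Next I'll go down and pinch it.

Request:
carry_out(steps=[[[0,0,2],0],[[0.1,0,4],0],[[0.2,0,6],0],[[0.2,0,7.1],0],[[0.2,0,7.1],0],[[0.2,0,7.1],0]])

```text
time_s: 3.3
tcp_pos: [0.5133, 0.2328, 0.0377]
ee_rot: [[0.993, 0.116, 0.002], [0.116, -0.993, 0.001], [0.002, -0.001, -1.0]]
wrist_force: [0.8, 0.3, 1.0]
gripper_width: 0.372
```

Request:
carry_out(steps=[[[0,0,0],0],[[0,0,0],0],[[0,0,0],0],[[0,0,0],0],[[0,0,0],0]], gripper=-1)

```text
time_s: 3.8
tcp_pos: [0.5136, 0.2327, 0.0383]
ee_rot: [[0.993, 0.116, 0.002], [0.116, -0.993, 0.001], [0.002, -0.001, -1.0]]
wrist_force: [-0.7, -1.6, 2.6]
gripper_width: 0.102
```

Request:
carry_out(steps=[[[0,-1,0],0],[[0,-2,0],0],[[0,-3,0],0],[[0,-4,0],0],[[0,-5,0],0],[[0,-6,0],0],[[0,-7,0],0],[[0,-8,0],0],[[0,-9,0],0],[[0,-9.8,0],0],[[0,-10.4,0],0],[[0,-11,0],0],[[0,-11,0],0]])

```text
time_s: 5.1
tcp_pos: [0.5014, 0.3396, 0.0383]
ee_rot: [[0.993, 0.116, 0.001], [0.116, -0.993, -0.004], [0.001, 0.004, -1.0]]
wrist_force: [7.1, -8.3, 0.9]
gripper_width: 0.101
```

Request:
carry_out(steps=[[[0.2,-0.5,0],0],[[0.2,-1,0],0],[[0.2,-1.2,0],0],[[0.2,-1.2,0],0]])

```text
time_s: 5.5
tcp_pos: [0.5012, 0.3398, 0.0381]
ee_rot: [[0.993, 0.115, -0.007], [0.114, -0.993, -0.025], [-0.01, 0.024, -1.0]]
wrist_force: [12.1, -29.1, 9.2]
gripper_width: 0.106
```

Run:
```python
from h import *
st();look("top",["tray_handle","board_edge","tray_floor","scraper_handle"])
```

```text
5.5 [0.5012 0.3398 0.0381] [[0.993, 0.115, -0.007], [0.114, -0.993, -0.025], [-0.01, 0.024, -1.0]] [ 12.1 -29.1   9.2] 0.10630153817841527
top tray_handle [([0.5, 0.337, 0.043], 0.57)]
top board_edge [([0.52, 0.175, 0.081], 0.65), ([0.305, -0.235, 0.018], 0.29)]
top tray_floor [([0.546, -0.102, 0.018], 0.7), ([0.517, 0.216, 0.013], 0.57)]
top scraper_handle [([0.548, -0.099, 0.122], 0.66), ([0.514, -0.023, 0.08], 0.35)]
```

The tray is at its stop: the force rose and the handle stayed put. I'll ease off and release it, then lift.

Request:
carry_out(steps=[[[-0.1,0.3,0],0],[[-0.1,0.3,0],0],[[-0.1,0.3,0],0]])

```text
time_s: 6.05
tcp_pos: [0.5016, 0.3369, 0.0383]
ee_rot: [[0.994, 0.113, -0.006], [0.113, -0.993, -0.023], [-0.008, 0.022, -1.0]]
wrist_force: [6.0, -0.6, -2.2]
gripper_width: 0.104
```

Request:
carry_out(steps=[[[0,0,0],0],[[0,0,0],0],[[0,0,0],0],[[0,0,0],0],[[0,0,-2],0],[[0,0,-6],0],[[0,0,-11],0],[[0,0,-16],0],[[0,0,-18],0],[[0,0,-18],0]], gripper=-0.25)

```text
time_s: 7.05
tcp_pos: [0.5039, 0.3426, 0.223]
ee_rot: [[0.993, 0.114, 0.001], [0.114, -0.993, -0.017], [-0.001, 0.017, -1.0]]
wrist_force: [-0.2, 0.5, -0.6]
gripper_width: 0.377
```

Run:
```python
from h import *
st();to(.549,-.099,.19,6.5)
```

```text
7.05 [0.5039 0.3426 0.223 ] [[0.993, 0.114, 0.001], [0.114, -0.993, -0.017], [-0.001, 0.017, -1.0]] [-0.2  0.5 -0.6] 0.37712079704960794
shift cm [-0.54 44.33  4.04]
twist 0.03626733128762538
```

Request:
carry_out(steps=[[[0,4,0],0],[[0,8,0],0],[[-0.1,12.5,0],0],[[-0.2,17,0],0],[[-0.2,21.5,0],0],[[-0.3,26,0],0],[[-0.4,30.5,0],0],[[-0.4,35,1],0],[[-0.5,39,2],0],[[-0.5,42.5,3],0],[[-0.5,44.3,4],0],[[-0.5,44.3,4],0],[[-0.5,44.3,4],0]], gripper=-0.1)

```text
time_s: 8.35
tcp_pos: [0.5486, -0.0987, 0.1892]
ee_rot: [[0.994, 0.113, -0.002], [0.113, -0.993, -0.017], [-0.004, 0.016, -1.0]]
wrist_force: [0.8, 0.9, 1.1]
gripper_width: 0.451
```

Run:
```python
from h import *
s=st();look("wrist",["scraper_handle","slot_mouth","board_edge","tray_floor","tray_handle","carrot_0"],"w2");look("top",["scraper_handle","slot_mouth"]);look("scene",["scraper_handle","tray_handle"])
to(.549,-.099,.101,6.5)
```

```text
8.35 [ 0.5486 -0.0987  0.1892] [[0.994, 0.113, -0.002], [0.113, -0.993, -0.017], [-0.004, 0.016, -1.0]] [0.8 0.9 1.1] 0.4505250462135882
wrist scraper_handle [([0.549, -0.097, 0.121], 0.68)]
wrist slot_mouth [([0.534, 0.029, -0.003], 0.57)]
wrist board_edge [([0.521, 0.172, 0.079], 0.59)]
wrist tray_floor []
wrist tray_handle [([0.635, -0.278, 0.015], 0.68), ([0.502, 0.335, 0.043], 0.62)]
wrist carrot_0 [([0.52, 0.128, 0.08], 0.93), ([0.495, 0.024, 0.08], 0.89), ([0.564, -0.013, 0.08], 0.8), ([0.578, 0.088, 0.077], 0.72), ([0.509, -0.027, 0.079], 0.66), ([0.496, 0.072, 0.08], 0.6)]
top scraper_handle [([0.55, -0.1, 0.118], 0.77)]
top slot_mouth [([0.549, -0.098, 0.078], 0.98)]
scene scraper_handle [([0.551, -0.098, 0.116], 0.8)]
scene tray_handle [([0.498, 0.336, 0.044], 0.8)]
shift cm [-0.03 -0.11  8.95]
twist 0.04893420305283147
```

View pics/w2.png

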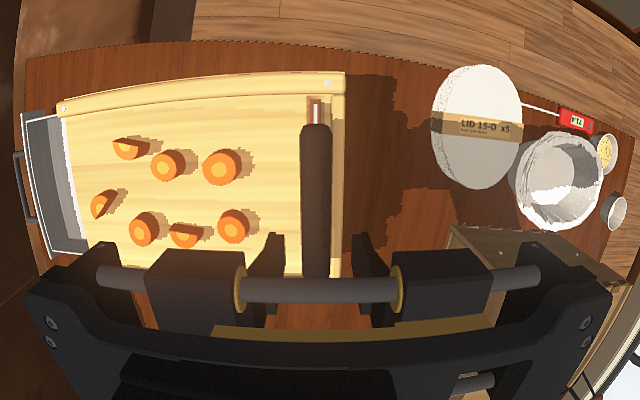

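The wrist view shows the scraper handle (column 317) centred between the fingers at columns 270 and 362. All seven carrots sit clear of it, at columns 90–240. I'll descend and grip it.

Request:
carry_out(steps=[[[0,0,2],0],[[0.1,0,4],0],[[0.1,0,6],0],[[0.1,-0.1,7.5],0],[[0.1,-0.1,8.7],0],[[0.1,-0.1,8.7],0],[[0.1,-0.1,8.7],0]])

```text
time_s: 9.7
tcp_pos: [0.5508, -0.099, 0.1039]
ee_rot: [[0.993, 0.114, 0.001], [0.114, -0.993, -0.017], [-0.0, 0.017, -1.0]]
wrist_force: [0.9, 0.1, 0.1]
gripper_width: 0.447
```

Request:
carry_out(steps=[[[0,0,0],0],[[0,0,0],0],[[0,0,0],0],[[0,0,0],0],[[0,0,0],0],[[0,0,0],0]], gripper=-1)

```text
time_s: 10.3
tcp_pos: [0.5512, -0.0989, 0.1046]
ee_rot: [[0.993, 0.114, 0.003], [0.114, -0.993, -0.017], [0.001, 0.017, -1.0]]
wrist_force: [-0.5, 1.2, 4.9]
gripper_width: 0.275
```

Request:
carry_out(steps=[[[0,0,-1],0],[[0,0,-2],0],[[0,0,-3],0],[[0,0,-4],0],[[0,0,-5],0],[[0,0,-6],0],[[0,0,-7],0],[[0,0,-8],0],[[0,0,-8],0],[[0,0,-8],0]])

```text
time_s: 11.3
tcp_pos: [0.5509, -0.0974, 0.1847]
ee_rot: [[0.993, 0.114, 0.003], [0.114, -0.993, -0.017], [0.001, 0.017, -1.0]]
wrist_force: [-0.2, 0.6, -2.7]
gripper_width: 0.279
```

Run:
```python
from h import *
s=st();look("scene",["scraper_handle","scraper"],"s3");look("top",["scraper_handle","scraper"])
im=cv2.imread("pics/s3.png")[120:300,180:420];cv2.imwrite("pics/s3c.png",cv2.resize(im,None,fx=3,fy=3,interpolation=cv2.INTER_CUBIC))
```

```text
11.3 [ 0.5509 -0.0974  0.1847] [[0.993, 0.114, 0.003], [0.114, -0.993, -0.017], [0.001, 0.017, -1.0]] [-0.2  0.6 -2.7] 0.27868340262634955
scene scraper_handle [([0.552, -0.095, 0.097], 0.59), ([0.549, -0.098, 0.196], 0.56)]
scene scraper [([0.55, -0.095, 0.098], 0.75)]
top scraper_handle [([0.548, -0.097, 0.2], 0.72)]
top scraper [([0.546, -0.103, 0.098], 0.53)]
```

View pics/s3c.png

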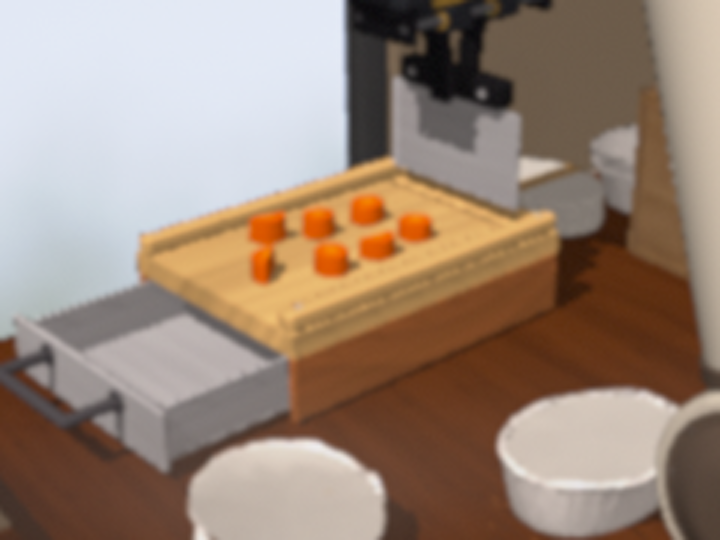

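The scene crop shows the blade hanging upright above the slot, clear of the board, with the tray fully out. I'll step forward and lower the blade onto the bare strip.

Request:
carry_out(steps=[[[0,-0.7,0],0],[[0,-1.5,0],0],[[0,-1.7,0.5],0],[[0,-1.7,1.1],0],[[0,-1.7,1.5],0],[[0,-1.7,1.75],0],[[0,-1.7,1.75],0],[[0,-1.7,1.75],0]])

```text
time_s: 12.4
tcp_pos: [0.5488, -0.0812, 0.1666]
ee_rot: [[0.993, 0.114, 0.002], [0.114, -0.993, -0.017], [-0.0, 0.017, -1.0]]
wrist_force: [-1.9, -0.2, 1.6]
gripper_width: 0.272
```

Run:
```python
from h import *
s=st();im=r.capture("wrist");cv2.imwrite("pics/w4.png",im[:,:,::-1]);look("scene",["scraper"],"s4")
im=cv2.imread("pics/s4.png")[120:300,180:420];cv2.imwrite("pics/s4c.png",cv2.resize(im,None,fx=3,fy=3,interpolation=cv2.INTER_CUBIC))
```

```text
12.4 [ 0.5488 -0.0812  0.1666] [[0.993, 0.114, 0.002], [0.114, -0.993, -0.017], [-0.0, 0.017, -1.0]] [-1.9 -0.2  1.6] 0.27235912355066194
scene scraper [([0.55, -0.083, 0.076], 0.56)]
```

View pics/s4c.png

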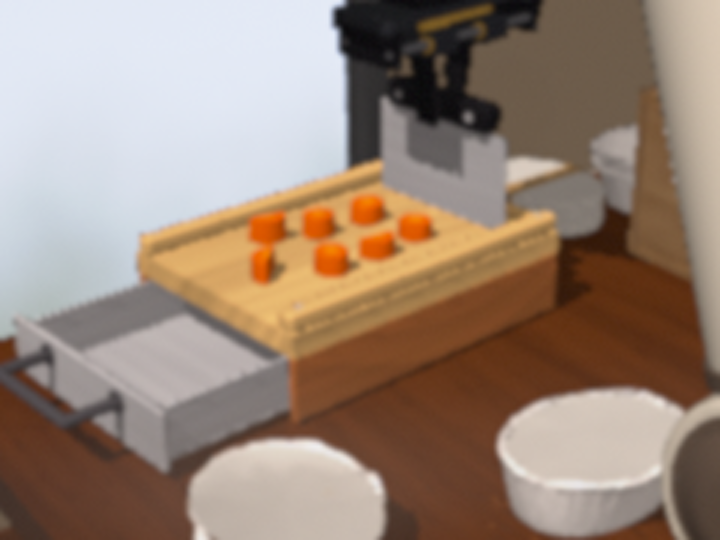

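The blade is on the board with about 4 N of contact. Starting the sweep.

Request:
carry_out(steps=[[[0,-1,-0.02],0],[[0,-2,-0.03],0],[[0,-3,-0.05],0],[[0,-4,-0.07],0],[[0,-5,-0.09],0],[[0,-6,-0.1],0],[[0,-7,-0.12],0],[[0,-8,-0.14],0],[[0,-9,-0.15],0],[[0,-10,-0.17],0],[[0,-11,-0.19],0],[[0,-12,-0.2],0],[[0,-13,-0.22],0],[[0,-14,-0.24],0],[[0,-14,-0.24],0]])

```text
time_s: 14.05
tcp_pos: [0.5327, 0.0596, 0.1666]
ee_rot: [[0.993, 0.115, 0.002], [0.116, -0.993, -0.016], [0.0, 0.016, -1.0]]
wrist_force: [-0.2, 1.1, 1.2]
gripper_width: 0.277
```

Run:
```python
from h import *
s=st();im=r.capture("top");a=im[110:240,220:390,::-1];look("scene",[],"s5")
im=cv2.imread("pics/s5.png")[120:300,180:420];b=cv2.resize(im,(520,390),interpolation=cv2.INTER_CUBIC)
cv2.imwrite("pics/c5.png",np.hstack([b,cv2.resize(a,(280,390))]))
```

```text
14.05 [0.5327 0.0596 0.1666] [[0.993, 0.115, 0.002], [0.116, -0.993, -0.016], [0.0, 0.016, -1.0]] [-0.2  1.1  1.2] 0.27684459126531885
```

View pics/c5.png

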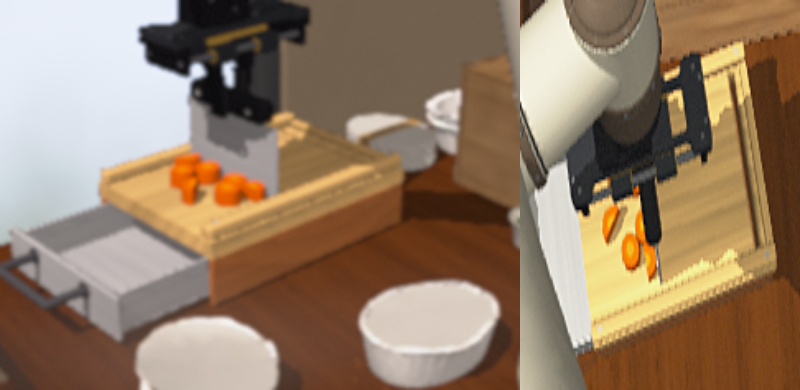

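The pieces are bunched ahead of the blade, inside its width, and none have slipped behind it. Continuing slowly over the edge.

Request:
carry_out(steps=[[[0,-0.8,-0.01],0],[[0,-1.6,-0.03],0],[[0,-2.4,-0.04],0],[[0,-3.2,-0.05],0],[[0,-4,-0.06],0],[[0,-4.8,-0.08],0],[[0,-5.6,-0.09],0],[[0,-6.4,-0.1],0],[[0,-7.2,-0.12],0],[[0,-8,-0.13],0],[[0,-8.8,-0.14],0],[[0,-9.6,-0.16],0],[[0,-10.4,-0.18],0],[[0,-11.2,-0.2],0],[[0,-12,-0.22],0],[[0,-12.6,-0.25],0],[[0,-13,-0.27],0],[[0,-13,-0.27],0],[[0,-13,-0.27],0]])

```text
time_s: 16.05
tcp_pos: [0.5178, 0.1882, 0.1671]
ee_rot: [[0.993, 0.115, 0.002], [0.115, -0.993, -0.016], [0.0, 0.016, -1.0]]
wrist_force: [-0.6, 0.6, -2.6]
gripper_width: 0.273
```

Run:
```python
from h import *
s=st();im=r.capture("top");a=im[110:240,220:390,::-1];look("scene",["carrot_0"],"s6")
im=cv2.imread("pics/s6.png")[120:300,180:420];b=cv2.resize(im,(520,390),interpolation=cv2.INTER_CUBIC)
cv2.imwrite("pics/c6.png",np.hstack([b,cv2.resize(a,(280,390))]))
```

```text
16.05 [0.5178 0.1882 0.1671] [[0.993, 0.115, 0.002], [0.115, -0.993, -0.016], [0.0, 0.016, -1.0]] [-0.6  0.6 -2.6] 0.2727393955769105
scene carrot_0 [([0.492, 0.207, 0.031], 0.66), ([0.512, 0.203, 0.045], 0.64), ([0.589, 0.212, 0.02], 0.62), ([0.462, 0.218, 0.034], 0.57), ([0.549, 0.225, 0.035], 0.45)]
```

View pics/c6.png

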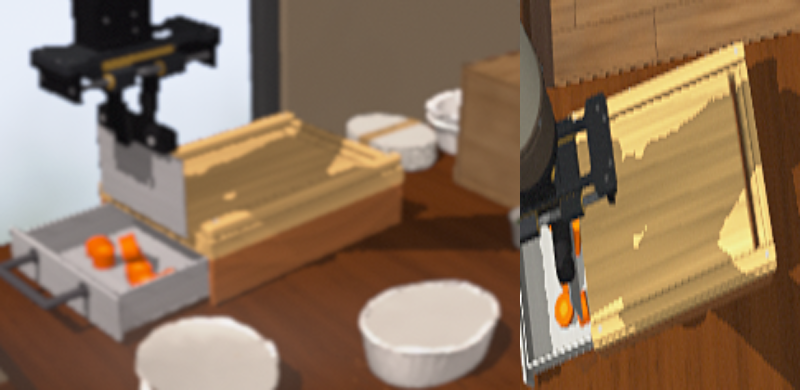

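The board is clear and the pieces are in the tray. Lifting, and returning to just above the slot.

Request:
carry_out(steps=[[[0,0,-1.5],0],[[0,0,-3.5],0],[[0,3,-4],0],[[0,6,-4],0],[[0,9.5,-4],0],[[0,13,-4],0],[[0,16.5,-4],0],[[0,20,-3.7],0],[[0,23.5,-3.3],0],[[0,26,-2.8],0],[[0,28,-2.5],0],[[0,28.8,-2.3],0],[[0,28.8,-2.3],0],[[0,28.8,-2.3],0],[[0,28.8,-2.3],0]])

```text
time_s: 17.7
tcp_pos: [0.5509, -0.0969, 0.195]
ee_rot: [[0.993, 0.115, 0.003], [0.115, -0.993, -0.016], [0.001, 0.016, -1.0]]
wrist_force: [-0.5, -0.8, -1.9]
gripper_width: 0.269
```

Run:
```python
from h import *
s=st();im=r.capture("wrist");cv2.imwrite("pics/w7.png",im[:,:,::-1])
look("top",["scraper_handle","scraper","slot_mouth","carrot_0","tray_handle"],"t7");look("scene",["scraper_handle","scraper","slot_mouth","carrot_0"],"s7");
to(.5511,-.0980,.185,6.5)
im=cv2.imread("pics/s7.png")[120:300,180:420];b=cv2.resize(im,(520,390),interpolation=cv2.INTER_CUBIC)
a=cv2.imread("pics/t7.png")[110:240,220:390]
cv2.imwrite("pics/c7.png",np.hstack([b,cv2.resize(a,(280,214*1)).repeat(1,0) if 0 else cv2.resize(a,(280,390))]))
```

```text
17.7 [ 0.5509 -0.0969  0.195 ] [[0.993, 0.115, 0.003], [0.115, -0.993, -0.016], [0.001, 0.016, -1.0]] [-0.5 -0.8 -1.9] 0.26943784257730824
top scraper_handle [([0.548, -0.099, 0.21], 0.7)]
top scraper [([0.544, -0.104, 0.106], 0.86)]
top slot_mouth [([0.552, -0.094, 0.077], 0.92), ([0.501, 0.335, 0.042], 0.64)]
top carrot_0 [([0.593, 0.212, 0.02], 0.67), ([0.517, 0.199, 0.041], 0.65), ([0.465, 0.218, 0.031], 0.62), ([0.496, 0.204, 0.028], 0.59), ([0.526, 0.183, 0.022], 0.54), ([0.55, -0.1, 0.209], 0.19)]
top tray_handle [([0.501, 0.338, 0.043], 0.64)]
scene scraper_handle [([0.548, -0.093, 0.209], 0.79), ([0.552, -0.097, 0.106], 0.59)]
scene scraper [([0.551, -0.096, 0.108], 0.66), ([0.49, 0.21, 0.031], 0.43)]
scene slot_mouth [([0.548, -0.095, 0.083], 0.63)]
scene carrot_0 [([0.512, 0.2, 0.044], 0.53), ([0.491, 0.208, 0.031], 0.52), ([0.55, 0.224, 0.032], 0.5), ([0.528, 0.187, 0.019], 0.46), ([0.464, 0.218, 0.033], 0.42), ([0.589, 0.211, 0.021], 0.37)]
shift cm [0.03 0.01 0.98]
twist 0.0642182289866966
```

View pics/c7.png

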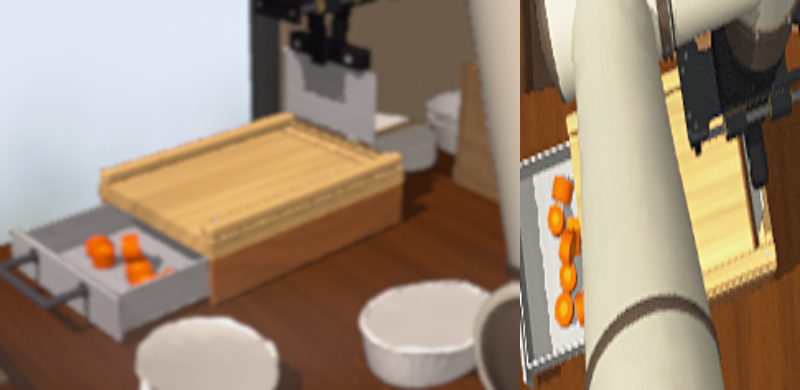

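The scene crop shows the board clear and the blade above the slot. The top crop shows the pieces lying in the tray. Inserting the first 4 cm.

Request:
carry_out(steps=[[[0,0.05,0.5],0],[[0,0.05,1],0],[[0,0.05,1.5],0],[[0,0.05,2],0],[[0,0.05,2.5],0],[[0,0.05,3],0],[[0,0.05,3.5],0],[[0,0.05,4],0],[[0,0.05,4],0]])

```text
time_s: 19.2
tcp_pos: [0.5504, -0.0989, 0.1538]
ee_rot: [[0.993, 0.114, 0.0], [0.114, -0.993, -0.016], [-0.001, 0.016, -1.0]]
wrist_force: [-0.1, 0.3, -1.1]
gripper_width: 0.27
```

Request:
carry_out(steps=[[[0.05,0,0.6],0],[[0.05,0,1.2],0],[[0.05,0,1.8],0],[[0.05,0,2.4],0],[[0.05,0,3],0],[[0.05,0,3.6],0],[[0.05,0,4.2],0],[[0.05,0,4.7],0],[[0.05,0,4.8],0],[[0.05,0,4.8],0]])

```text
time_s: 20.2
tcp_pos: [0.5509, -0.0997, 0.1057]
ee_rot: [[0.993, 0.114, 0.0], [0.114, -0.993, -0.016], [-0.002, 0.016, -1.0]]
wrist_force: [0.9, 0.3, -1.0]
gripper_width: 0.276
```

Nearly seated, about 1 mm above the floor. I'll release, open and lift straight up.

Request:
carry_out(steps=[[[0,0,0.1],0],[[0,0,0.1],0],[[0,0,0.1],0],[[0,0,0.1],0],[[0,0,0.1],0]], gripper=-0.1)

```text
time_s: 20.7
tcp_pos: [0.551, -0.0997, 0.1049]
ee_rot: [[0.993, 0.114, 0.001], [0.114, -0.993, -0.016], [-0.001, 0.016, -1.0]]
wrist_force: [0.2, 0.6, -0.3]
gripper_width: 0.447
```

Request:
carry_out(steps=[[[0,0,-1],0],[[0,0,-2.5],0],[[0,0,-4.5],0],[[0,0,-7],0],[[0,0,-10],0],[[0,0,-13],0],[[0,0,-16],0],[[0,0,-18],0],[[0,0,-18],0],[[0,0,-18],0]])

```text
time_s: 21.7
tcp_pos: [0.5507, -0.0967, 0.2853]
ee_rot: [[0.993, 0.114, 0.002], [0.114, -0.993, -0.015], [-0.0, 0.015, -1.0]]
wrist_force: [0.4, 0.5, -0.5]
gripper_width: 0.454
```

Run:
```python
from h import *
s=st();look("top",["scraper_handle","slot_mouth","carrot_0","tray_handle","tray_floor","sauce_pot_mid"],"t8");look("scene",["scraper_handle","scraper","carrot_0","tray_handle"],"s8");look("wrist",["scraper_handle","carrot_0"],"w8")
im=cv2.imread("pics/w8.png")
b=cv2.resize(im,(520,325));a=cv2.resize(cv2.imread("pics/t8.png")[110:240,220:330],(275,325),interpolation=cv2.INTER_CUBIC)
cv2.imwrite("pics/c8.png",np.hstack([b,a]))
```

```text
21.7 [ 0.5507 -0.0967  0.2853] [[0.993, 0.114, 0.002], [0.114, -0.993, -0.015], [-0.0, 0.015, -1.0]] [ 0.4  0.5 -0.5] 0.4538980827938301
top scraper_handle [([0.549, -0.102, 0.118], 0.79), ([0.536, 0.026, -0.002], 0.66)]
top slot_mouth [([0.553, -0.098, 0.077], 0.87), ([0.467, 0.221, 0.034], 0.33)]
top carrot_0 [([0.551, 0.226, 0.033], 0.68), ([0.466, 0.217, 0.031], 0.65), ([0.516, 0.198, 0.036], 0.58), ([0.494, 0.208, 0.027], 0.56), ([0.594, 0.215, 0.02], 0.5), ([0.265, 0.253, 0.025], 0.32)]
top tray_handle [([0.501, 0.338, 0.043], 0.84)]
top tray_floor [([0.516, 0.214, 0.013], 0.72)]
top sauce_pot_mid [([0.309, -0.236, 0.02], 0.92)]
scene scraper_handle [([0.547, -0.099, 0.117], 0.86), ([0.519, 0.178, 0.079], 0.7)]
scene scraper []
scene carrot_0 [([0.548, 0.223, 0.036], 0.7), ([0.462, 0.216, 0.035], 0.63), ([0.492, 0.207, 0.032], 0.63), ([0.512, 0.197, 0.041], 0.61), ([0.587, 0.212, 0.022], 0.43), ([0.527, 0.188, 0.019], 0.35)]
scene tray_handle [([0.497, 0.338, 0.049], 0.59)]
wrist scraper_handle [([0.551, -0.101, 0.122], 0.81), ([0.514, 0.192, 0.04], 0.74)]
wrist carrot_0 [([0.464, 0.217, 0.031], 0.75), ([0.548, 0.23, 0.028], 0.64), ([0.514, 0.192, 0.044], 0.6), ([0.488, 0.208, 0.032], 0.59)]
```

View pics/c8.png

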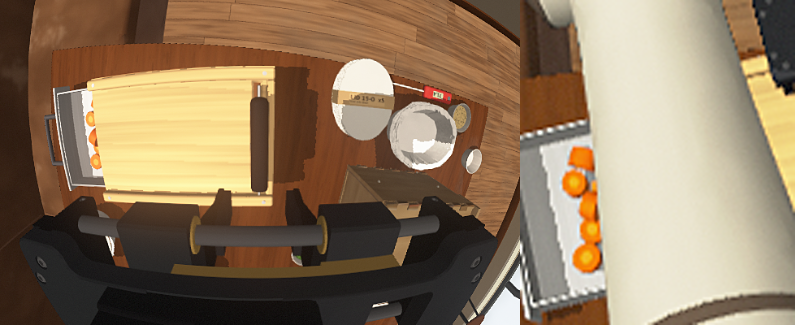

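The scraper stands seated and upright, and the pieces are in the tray. I count six distinct detections, so I'll look closer to find the seventh.

Request:
carry_out(steps=[[[-0.5,-4,0],0],[[-1,-8,0],0],[[-2,-12,0],0],[[-3,-16,0],0],[[-4,-20,0],0],[[-5,-24,0],0],[[-6,-28,0],0],[[-7,-32,-0.3],0],[[-8,-36,-0.5],0],[[-8,-38,-0.5],0],[[-8,-38,-0.5],0],[[-8,-38,-0.5],0]])

```text
time_s: 23.65
tcp_pos: [0.4278, 0.2716, 0.2839]
ee_rot: [[0.993, 0.115, 0.0], [0.115, -0.993, -0.016], [-0.001, 0.016, -1.0]]
wrist_force: [-0.0, -0.6, -0.3]
gripper_width: 0.45
```

Run:
```python
from h import *
s=st();look("wrist",["carrot_0"],"w9");look("top",["scraper_handle","carrot_0"],"t9")
b=cv2.imread("pics/w9.png")[50:250,230:560];b=cv2.resize(b,(480,400),interpolation=cv2.INTER_CUBIC);a=cv2.resize(cv2.imread("pics/t9.png")[110:240,220:390],(310,400),interpolation=cv2.INTER_CUBIC)
cv2.imwrite("pics/c9.png",np.hstack([b,a]))
```

```text
23.65 [0.4278 0.2716 0.2839] [[0.993, 0.115, 0.0], [0.115, -0.993, -0.016], [-0.001, 0.016, -1.0]] [-0.  -0.6 -0.3] 0.44992101537337703
wrist carrot_0 [([0.464, 0.179, 0.021], 0.9), ([0.491, 0.206, 0.028], 0.85), ([0.464, 0.218, 0.028], 0.82), ([0.588, 0.211, 0.018], 0.82), ([0.509, 0.193, 0.043], 0.72), ([0.528, 0.188, 0.026], 0.7), ([0.534, 0.025, 0.0], 0.56), ([0.549, 0.228, 0.031], 0.54)]
top scraper_handle [([0.552, -0.103, 0.121], 0.82)]
top carrot_0 [([0.463, 0.179, 0.025], 0.6), ([0.596, 0.213, 0.018], 0.5), ([0.468, 0.22, 0.031], 0.48), ([0.518, 0.197, 0.041], 0.47), ([0.497, 0.203, 0.026], 0.46), ([0.548, 0.224, 0.033], 0.39)]
```

View pics/c9.png

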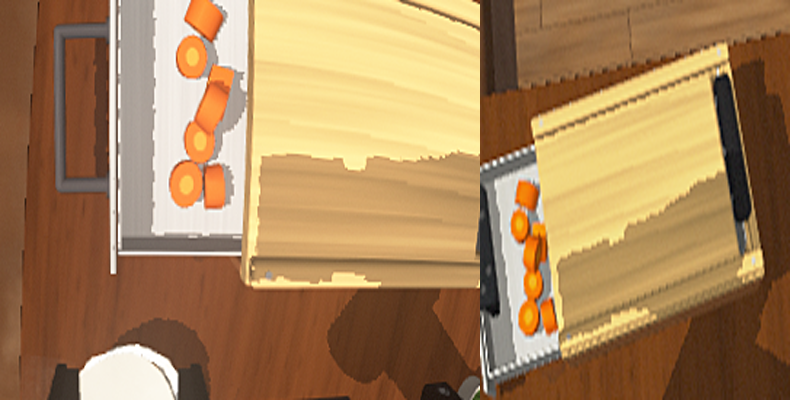

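All seven pieces are in the tray, the scraper is in its slot and the robot is clear. Handing in.

```bash
python3 -c "
from station import r
print(r.finish_job())"
```

```text
the job is handed in; nothing more can be done
None
```

The job is done and handed in at about 24 s of the 58 s allowed. I pulled the tray to its stop, swept all seven carrot pieces into it with the scraper, and put the scraper back in its slot.

- **Tray:** I pulled until the force rose to about 30 N with no further movement. The handle was still at its pulled-out position, about (0.50, 0.338), when I last measured it, after the sweep.
- **Carrots:** The last wrist picture showed seven separate pieces, all inside the tray. The highest one's origin was about 30 mm above the tray floor (limit 50), and their positions did not change between the last looks. The final top view detected only six of them, but all seven can be seen in that picture.
- **Scraper:** It stands upright, with its handle measured 117 to 122 mm above the table (seated is 120) and within about 5 mm of the slot centre. I did not measure its lean as a number.
- **Robot and bystanders:** Only the scraper was used on the food. The sauce pot measured in the same place as at the start. I did not re-measure the lid stack or the meal tray, but the arm stayed well clear of both. At hand-in the gripper was holding nothing, about 20 cm above the board.

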